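# Push the candle tin through the gap into its display place

### The job

Fill the empty middle place in the wooden display: with the fingers, push the loose low candle tin across the table, through the narrow gap between the two wooden blocks, and on until it rests against the back board, with the whole tin behind the blocks. Only push it; do not lift or tip it, and leave the four lidded jars where they stand.

Things in the scene. Friction and masses are not known exactly. Their poses are not given: they have to be found in the camera images.
- tin: The loose low round candle tin, alone on the table: aluminium with a peach paper band, cream wax and dried spices on top (look only, up to 6 mm proud). Diameter 80 mm, height 36 mm, 0.2 to 0.35 kg, upright and loose on the table: it slides when pushed and stops when the push stops. Origin at the centre of its underside, z up; its turn about z does not matter.
- display: Fixed brown wooden display on the table, no floor of its own, all 36 mm high. Origin on the table in the middle of the gap between its two blocks; +x runs level through the gap, the way the tin must go; y across it, z up. The blocks span x = -30 to 30 mm and y = 43 to 143 mm (and -43 to -143): the gap is 86 mm wide, 60 mm long. Behind each block stands a fixed tin like the loose one.
- home (a point): Point on the table where the tin's centre stands when in the middle of the empty place and touching the back board: 76 mm along +x of the display's origin, same axes. The empty place behind the blocks is 86 mm deep (display x = 30 to 116 mm, where the back board's face is) and 110 mm wide, between 12 mm thick side cheeks.
- jar_a: Bystander: glass candle jar with brass lid standing on the block at the display's +y side, 112 mm from the gap's centre. Diameter 60 mm, height 55 mm, so its lid is 91 mm above the table. Loose. Origin at the centre of its underside.
- jar_b: Bystander: the same size of jar with a white lid on the block at the display's -y side. Origin at the centre of its underside.
- jar_c: Bystander: glass candle jar with red lid standing on the table beyond the tin, diameter 66 mm, height 70 mm. Loose. Origin at the centre of its underside.
- jar_d: Bystander: glass candle jar with black lid standing on the table to the right of the tin, seen from the robot, diameter 66 mm, height 62 mm. Loose. Origin at the centre of its underside.

How it is judged:
On the way:
1. the tin passes through the gap, standing on the table between the two blocks (x of tin in the frame of display between -0.03 and 0.03 m and y of tin in the frame of display between -0.008 and 0.008 m and height (world z) of tin below 0.006 m), for 0.1 s.
At the end, for the whole second after the job is handed in: The tin stands flat on the table and at rest in the empty place behind the blocks, within 6 mm of the back board (anywhere from side to side between the cheeks), having come through the gap (x of tin in the frame of display between 0.07 and 0.08 m and y of tin in the frame of display between -0.018 and 0.018 m and height (world z) of tin below 0.005 m and angle between tin's own z axis and vertical below 0.06 rad and linear speed of tin below 0.01 m/s); the robot touches nothing.
It fails at once if the tin is lifted off the table (height (world z) of tin above 0.01 m).
It fails at once if the tin is tipped (angle between tin's own z axis and vertical above 0.25 rad).
It fails at once if a bystander jar is shifted by more than 10 mm or tipped (distance of any of jar_a, jar_b, jar_c, jar_d from where it was at the start of the episode above 0.01 m or angle between any of jar_a, jar_b, jar_c, jar_d's own z axis and vertical above 0.2 rad).
It also fails if it takes over 61 s, if anything falls off the work surface, if the arm or the gripper's body presses on something with over 40 N, if the wrist force passes 120 N, or if a joint passes its speed limit or range.

### The arm

A 6-joint arm with a two-finger parallel gripper is mounted at the origin on the work surface. World frame = base frame: x ahead of the robot, y to its left, z up, the work surface at z = 0. Lengths are in m, angles in rad, forces in N, time in s.
With the tool pointing down it reaches from about 0.375 to 0.925 m from the base axis. Payload 5.7 kg.
Tool frame: the origin (TCP) lies at the very end of the fingers, on their centre line; the grasp point (between the pads) lies 19 mm behind it; z points along the fingers, x is the direction in which the jaws open and shut, and the axes are right-handed (so a half turn about z gives the same grasp; the last joint's range is limited). The gripper opens to 85 mm and grips with 20 to 120 N. Pads are 22 mm wide; open, the fingers measure 114 mm over their backs; the gripper's body (76 mm by 85 mm) begins 54 mm behind the grasp point. The pads swing forward as they close: fully open they stand 13 mm farther back than shut.
Start: joints at [1.002, 0.359, 1.51, -0, 1.272, -0.115], TCP at [0.263, 0.539, 0.231] pointing down, gripper open.
Joint ranges: [-2.97, 2.97], [-1.01, 2.36], [0.21, 2.38], [-0.96, 4.11], [0.2, 2.71], [-2.98, 2.98]. Speed limits (rad/s): [2.39, 2.39, 3.14, 3.14, 3.14, 3.14].

### API

Orientations are given as a rotation vector (axis times angle).
In Python, from station import env gives the robot as it stands.
- The arm moves only by the tool servo_tool, never from a script. Its arguments are lists of equal length, an entry for each row: "turn": the turn, a rotation vector about the world's x, y, z in rad, a list of three; "slide": the shift along the world's x, y, z in m, a list of three; "jaw": the finger opening in m, from 0 to 0.0854. A call has 1 to 5 rows; each row shifts and turns the pose as measured when the row begins; what a row does not reach is not made up. A row lasts 1/12 s, in which the tool goes at most 41.7 mm and 7.16 degrees, less where a joint would pass 70% of its speed; a pose out of reach is approached as far as the arm can. A call is refused whole if a number of a shift passes 0.0417 or a number of a turn 0.125, either way. A call with a gripper value outside its range is refused whole. The fingers move at their own pace and stop on an object; "force" is the grip in N (left out, the last holds). Time passes only in rows, so rows that do not move let the fingers close. It gives the time, the measured TCP pose, the force and the opening at its end, in the units of the state.
- env.sense(): the state, without advancing time (a new reading comes with each control period).
- env.read_camera(name): name is "scene" or "side" or "wrist"; returns a dict with "frame" (420x560x3 uint8, red, green, blue), "intrinsics" (3x3 intrinsics, pixels), "R" (3x3) and "t" (3): a world point X has camera coordinates R X + t; the wrist camera has in their place "tool_from_camera" (4x4, takes a point from camera to tool coordinates, whose origin is the TCP and whose axes are the tool frame's). Camera axes: x right, y down, z forward; pixel columns grow to the right and rows downward; lengths in m; the calibration is good to about 2 mm. A picture is of the moment at which its call begins: read the wrist's pose just before it. There is no depth.
- env.close_job(): hands the job in, once; it reports no verdict.
Trained networks look in the newest picture that a camera, given by its name, has taken for a name from the list of things; names that differ only in an ending like _2 or _b are one class to them, and where a whole thing is asked for, a point or a joint stands for the part that bears it (a point fixed in the world has none). Each returns a list of dicts, best first, with "p" (0 to 1); they miss things now and then, are a little off and sometimes report something else, mostly with a low value. They report only what shows in the picture. A call takes as long as a camera call.
- env.spot_in(camera, target): "point" ([column, row] in pixels, amid what is visible of it).
- env.pinpoint(camera, target): "point" ([column, row] in pixels: a listed point, or the origin of a listed thing).
The state is a dict: "clock": time; "joint_pos": joint angles; "qd": joint speeds; "effort": joint torques, N m; "eef_pos": TCP position; "tcp_rot": TCP orientation; "wrist_force": force on the tool from outside, world axes, zero at the start; "torque": the same for the moment, N m; "grip_width": opening from 0.0 (shut) to 1.0 (fully open).
Only numpy, scipy, OpenCV 4.12 (cv2) and the standard library are available. Lean on these libraries where they do the work, as an engineer would, in place of code of your own. Each camera call takes 0.05 s, during which the arm holds its last target.

## Working session

There is one attempt and no reset: what is moved stays moved. The work goes in short steps, Python scripts to look and compute and a tool call to move; the robot and the scene stay as the last step left them, time stands still between calls to the robot, and variables do not carry over. Pictures are saved under pics/ and viewed, and the job is handed in when it is done.

Besides the shell and the picture viewer there is one more tool, called after "Emit:" as name(argument=value, ...), one argument or row to a line, values as JSON. servo_tool: Moves the arm, as the interface text tells. Its arguments: {"type":"object","properties":{"turn":{"type":"array"},"slide":{"type":"array"},"jaw":{"type":"array"},"force":{"type":"number"}},"required":["turn","slide","jaw"]}

```bash
ls; mkdir -p pics; cat > look.py <<'E'
import numpy as np,cv2,sys
from station import env
def shot(cam,tag):
    r=env.read_camera(cam); cv2.imwrite(f'pics/{tag}.png',cv2.cvtColor(r['frame'],cv2.COLOR_RGB2BGR)); return r
def ray(r,px):
    K=np.array(r['intrinsics']);R=np.array(r['R']);t=np.array(r['t'])
    d=R.T@np.linalg.solve(K,[px[0],px[1],1]); c=-R.T@t
    return c,d
def atz(r,px,z):
    c,d=ray(r,px); return c+d*(z-c[2])/d[2]
E
python3 - <<'E'
from look import *
np.set_printoptions(precision=4,suppress=True)
s=env.sense(); print(s['clock'],s['eef_pos'],s['tcp_rot'],s['wrist_force'],s['grip_width'])
for cam in ['scene','side','wrist']:
    r=shot(cam,cam+'0')
    if cam!='wrist': print(cam,r['R'],r['t'],np.array(r['intrinsics'])[0])
    else: print(r['tool_from_camera'])
    for n in ['tin','display','home','jar_a','jar_c']:
        for f in (env.pinpoint,):
            for o in f(cam,n)[:5]:
                print(cam,n,o, atz(r,o['point'],0) if cam!='wrist' else '')
E
```

```text
pics
0.0 [0.2627 0.5387 0.2304] [ 2.6635  1.6643 -0.0027] [-0.2911 -0.2374  0.5324] 1.0053091619780892
scene [[ 0.2408  0.9705 -0.0082]
 [ 0.664  -0.1709 -0.7279]
 [-0.7079  0.1699 -0.6856]] [-0.0318 -0.3623  1.2612] [389.2102   0.     284.9201]
scene tin {'point': [245.0, 220.8], 'p': 0.95} [ 0.5365 -0.1901  0.    ]
scene display {'point': [352.0, 213.2], 'p': 0.69} [0.572  0.0442 0.    ]
scene jar_a {'point': [357.5, 235.9], 'p': 0.8} [0.6392 0.0305 0.    ]
scene jar_a {'point': [216.7, 297.7], 'p': 0.64} [ 0.7185 -0.2731  0.    ]
scene jar_a {'point': [350.5, 167.9], 'p': 0.61} [0.4162 0.1002 0.    ]
scene jar_a {'point': [148.5, 201.4], 'p': 0.57} [ 0.4186 -0.3953  0.    ]
scene jar_c {'point': [357.5, 235.9], 'p': 0.8} [0.6392 0.0305 0.    ]
scene jar_c {'point': [216.7, 297.7], 'p': 0.64} [ 0.7185 -0.2731  0.    ]
scene jar_c {'point': [350.5, 167.9], 'p': 0.61} [0.4162 0.1002 0.    ]
scene jar_c {'point': [148.5, 201.4], 'p': 0.57} [ 0.4186 -0.3953  0.    ]
side [[-0.9868 -0.1611  0.0139]
 [-0.1161  0.6459 -0.7545]
 [ 0.1126 -0.7462 -0.6561]] [0.5802 0.1626 0.9836] [509.5342   0.     274.1579]
side tin {'point': [308.9, 204.0], 'p': 0.81} [ 0.5365 -0.185   0.    ]
side jar_a {'point': [360.6, 157.9], 'p': 0.9} [ 0.4245 -0.3944  0.    ]
side jar_a {'point': [231.3, 244.6], 'p': 0.85} [ 0.6836 -0.023   0.    ]
side jar_a {'point': [333.0, 283.1], 'p': 0.83} [0.4632 0.0469 0.    ]
side jar_a {'point': [241.7, 172.8], 'p': 0.65} [ 0.7149 -0.2755  0.    ]
side jar_c {'point': [360.6, 157.9], 'p': 0.9} [ 0.4245 -0.3944  0.    ]
side jar_c {'point': [231.3, 244.6], 'p': 0.85} [ 0.6836 -0.023   0.    ]
side jar_c {'point': [333.0, 283.1], 'p': 0.83} [0.4632 0.0469 0.    ]
side jar_c {'point': [241.7, 172.8], 'p': 0.65} [ 0.7149 -0.2755  0.    ]
[[ 1.      0.0004  0.0016 -0.0001]
 [-0.0008  0.9627  0.2705 -0.0686]
 [-0.0014 -0.2705  0.9627 -0.1432]
 [ 0.      0.      0.      1.    ]]
```

View pics/scene0.png

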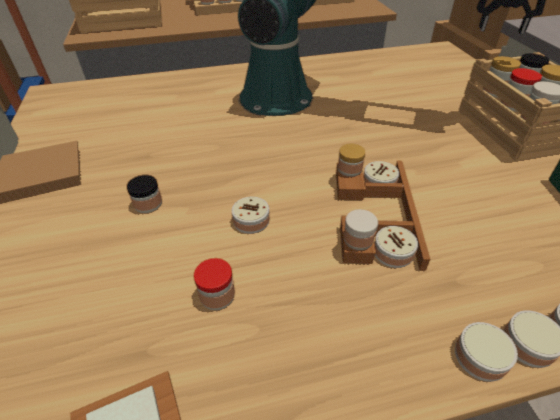

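View pics/side0.png

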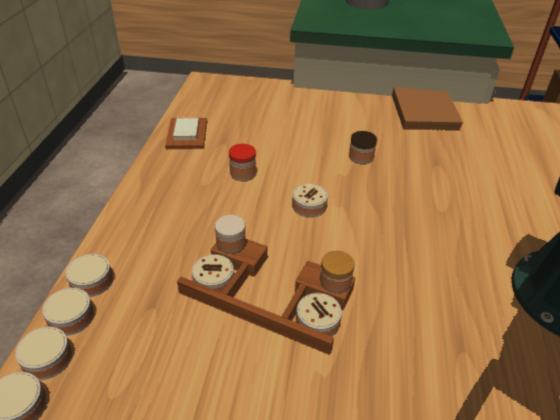

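View pics/wrist0.png

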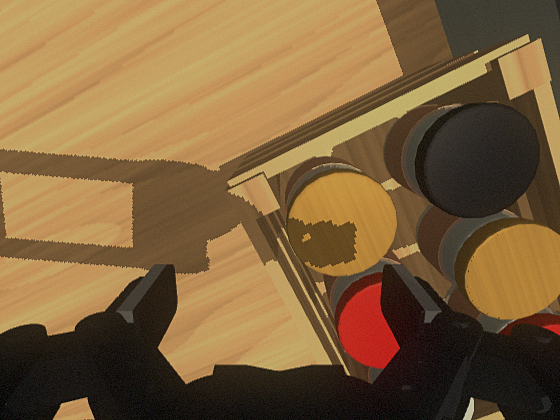

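```bash
python3 - <<'E'
from look import *
a=cv2.imread('pics/scene0.png')[130:280,320:440]; b=cv2.imread('pics/side0.png')[205:355,170:365]
cv2.imwrite('pics/sc_z.png',cv2.resize(a,None,fx=4,fy=4,interpolation=2)[:600]);cv2.imwrite('pics/sd_z.png',cv2.resize(b,None,fx=4,fy=4,interpolation=2))
sc=env.read_camera('scene');sd=env.read_camera('side')
for p,q in [((357.5,235.9),(231.3,244.6)),((350.5,167.9),(333,283.1)),((216.7,297.7),(241.7,172.8)),((148.5,201.4),(360.6,157.9)),((245,220.8),(308.9,204))]:
    print(atz(sc,p,.036),atz(sd,q,.036), atz(sc,p,0),atz(sd,q,0))
    c1,d1=ray(sc,p);c2,d2=ray(sd,q)
    x=np.linalg.lstsq(np.c_[d1,-d2],c2-c1,rcond=None)[0]; print('   tri',(c1+x[0]*d1+c2+x[1]*d2)/2)
print(env.sense()['clock'])
E
```

```text
[0.66922973 0.01399163 0.036     ] [0.67396284 0.01229702 0.036     ] [0.63915559 0.03052268 0.        ] [ 0.68357258 -0.02301261  0.        ]
   tri [0.67251473 0.01342728 0.03834573]
[0.45960348 0.07951569 0.036     ] [0.46402557 0.07887697 0.036     ] [0.41616512 0.10022407 0.        ] [0.46319601 0.04687809 0.        ]
   tri [0.46316001 0.07895915 0.03755576]
[ 0.74385472 -0.2714177   0.036     ] [ 0.70380694 -0.2282334   0.036     ] [ 0.71853811 -0.27308224  0.        ] [ 0.7149007 -0.2755036  0.       ]
   tri [ 7.16102587e-01 -2.74176176e-01 -7.07442249e-04]
[ 0.46185886 -0.38634466  0.036     ] [ 0.42712859 -0.3415401   0.036     ] [ 0.41856427 -0.3953361   0.        ] [ 0.42446429 -0.39444457  0.        ]
   tri [ 0.42368446 -0.39365591  0.0023103 ]
[ 0.57270553 -0.19342705  0.036     ] [ 0.53385553 -0.14202749  0.036     ] [ 0.53647772 -0.19011949  0.        ] [ 0.53649833 -0.18501103  0.        ]
   tri [ 0.53587865 -0.18928363 -0.00220871]
1.0
```

View pics/sc_z.png

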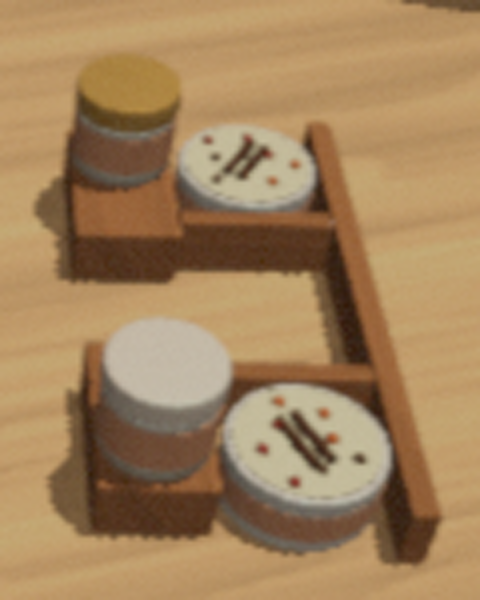

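View pics/sd_z.png

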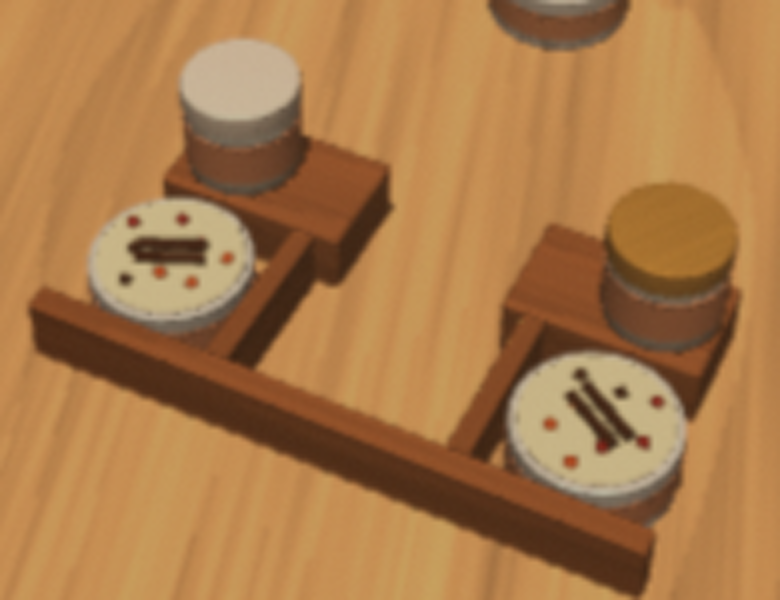

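Emit:
servo_tool(
  turn=[
    [0, 0, -0.12],
    [0, 0, -0.12],
    [0, 0, -0.12],
    [0, 0, -0.12],
    [0, 0, -0.12],
  ],
  slide=[
    [0.018, -0.036, 0.01],
    [0.018, -0.036, 0.01],
    [0.018, -0.036, 0.01],
    [0.018, -0.036, 0.01],
    [0.018, -0.036, 0.01],
  ],
  jaw=[0.04, 0.04, 0.04, 0.04, 0.04],
)

```text
clock: 1.42
eef_pos: [0.3504, 0.3606, 0.2797]
tcp_rot: [-3.039, -0.785, 0.002]
wrist_force: [1.7, 1.1, -0.1]
grip_width: 0.464
```

Emit:
servo_tool(
  turn=[
    [0, 0, -0.12],
    [0, 0, -0.12],
    [0, 0, -0.12],
    [0, 0, -0.12],
    [0, 0, -0.12],
  ],
  slide=[
    [0.018, -0.036, 0.01],
    [0.018, -0.036, 0.01],
    [0.018, -0.036, 0.01],
    [0.018, -0.036, 0.01],
    [0.018, -0.036, 0.01],
  ],
  jaw=[0.04, 0.04, 0.04, 0.04, 0.04],
)

```text
clock: 1.83
eef_pos: [0.4389, 0.1787, 0.3311]
tcp_rot: [-3.132, 0.189, -0.004]
wrist_force: [0.1, 0.5, -0.1]
grip_width: 0.47
```

Emit:
servo_tool(
  turn=[
    [0, 0, -0.06],
    [0, 0, -0.06],
    [0, 0, -0.06],
    [0, 0, 0],
    [0, 0, 0],
  ],
  slide=[
    [0.03, -0.04, 0.0],
    [0.03, -0.04, 0.0],
    [0.03, -0.04, 0.0],
    [0.03, -0.04, 0],
    [0, 0, 0],
  ],
  jaw=[0.04, 0.04, 0.04, 0.04, 0.04],
)

```text
clock: 2.25
eef_pos: [0.542, 0.0383, 0.3349]
tcp_rot: [-3.098, 0.505, -0.023]
wrist_force: [0.4, 0.5, 0.6]
grip_width: 0.468
```

```bash
cat >> look.py <<'E'
from scipy.spatial.transform import Rotation as Ro
def wr(tag=None):
    s=env.sense(); r=env.read_camera('wrist')
    if tag: cv2.imwrite(f'pics/{tag}.png',cv2.cvtColor(r['frame'],cv2.COLOR_RGB2BGR))
    T=np.eye(4);T[:3,:3]=Ro.from_rotvec(s['tcp_rot']).as_matrix();T[:3,3]=s['eef_pos']
    W=np.linalg.inv(T@np.array(r['tool_from_camera'])); r['R']=W[:3,:3];r['t']=W[:3,3]; return r
E
python3 - <<'E'
from look import *
r=wr('w1'); print(env.sense()['eef_pos'],env.sense()['tcp_rot'],r['intrinsics'])
for n in ['tin','display','home','jar_a']:
    for o in env.pinpoint('wrist',n)[:4]: print(n,o,atz(r,o['point'],0),atz(r,o['point'],.036))
np.savez('w1.npz',R=r['R'],t=r['t'],intrinsics=r['intrinsics'])
E
```

```text
[0.53996462 0.04058158 0.33474319] [-3.0966821   0.50404876 -0.01835167] [[344.21134453   0.         278.42509677]
 [  0.         344.21134453 209.80484377]
 [  0.           0.           1.        ]]
tin {'point': [318.7, 297.6], 'p': 0.75} [ 0.54100747 -0.17754588  0.        ] [ 0.54254581 -0.15642605  0.036     ]
jar_a {'point': [383.4, 155.3], 'p': 0.63} [0.68929962 0.00426957 0.        ] [0.67967881 0.01170759 0.036     ]
jar_a {'point': [441.7, 314.9], 'p': 0.62} [ 0.71703594 -0.2702086   0.        ] [ 0.70532794 -0.24211579  0.036     ]
jar_a {'point': [204.6, 164.9], 'p': 0.58} [0.44991677 0.07061154 0.        ] [0.45830979 0.07305725 0.036     ]
```

View pics/w1.png

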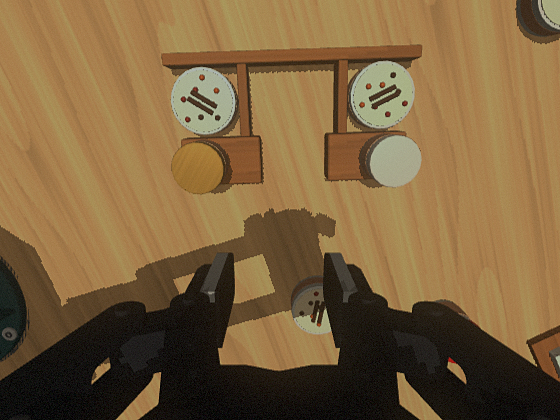

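```bash
python3 - <<'E'
from look import *
a=cv2.imread('pics/w1.png')[30:210,150:440]
cv2.imwrite('pics/w1z.png',cv2.resize(a,None,fx=2.75,fy=2.75,interpolation=2))
E
```

```text
(no output)
```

View pics/w1z.png

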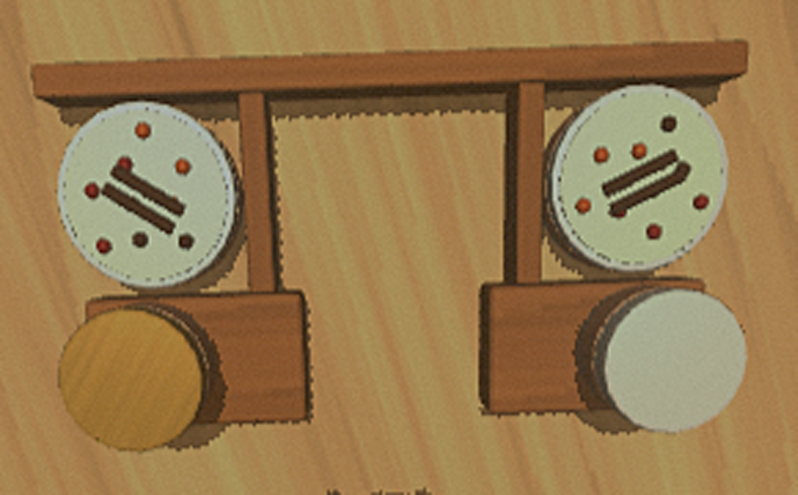

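```bash
python3 - <<'E'
from look import *
np.set_printoptions(precision=4,suppress=True)
r=dict(np.load('w1.npz'))
P=np.array([(303,291),(307,417),(489,284),(491,410)])/2.75+[150,30]
X=np.array([atz(r,p,.036)[:2] for p in P]); print(X)
print('wid',np.linalg.norm(X[0]-X[2]),np.linalg.norm(X[1]-X[3]),'len',np.linalg.norm(X[0]-X[1]),np.linalg.norm(X[2]-X[3]))
M=np.array([(30,43),(-30,43),(30,-43),(-30,-43)])/1e3
A=M; B=X-X.mean(0); U,S,V=np.linalg.svd(A.T@B); Rm=V.T@U.T
print('origin',X.mean(0),'yaw',np.degrees(np.arctan2(Rm[1,0],Rm[0,0])),'home',X.mean(0)+Rm@[.076,0])
for p in [(37,97),(747,68)]:
    x=atz(r,np.array(p)/2.75+[150,30],.036)[:2]; print('board in disp',Rm.T@(x-X.mean(0)))
# side/scene corner check
sd=env.read_camera('side'); 
Ps=np.array([(505,305),(553,228),(335,247),(389,168)])/4+[170,205]
X2=np.array([atz(sd,p,.036)[:2] for p in Ps]); print(X2,X2.mean(0))
B=X2-X2.mean(0); U,S,V=np.linalg.svd(A.T@B); R2=V.T@U.T;print(np.degrees(np.arctan2(R2[1,0],R2[0,0])))
for t in [(.536,-.188)]: print('tin', Rm.T@(np.array(t)-X.mean(0)))
E
```

```text
[[0.5379 0.0849]
 [0.5205 0.0292]
 [0.6197 0.0609]
 [0.6042 0.0045]]
wid 0.08518394421474094 0.08727863215048845 len 0.05845250672386552 0.05846870180744817
origin [0.5706 0.0449] yaw 73.61411135128343 home [0.592  0.1178]
board in disp [0.1156 0.1534]
board in disp [ 0.1167 -0.1545]
[[0.5324 0.0863]
 [0.5157 0.0331]
 [0.6179 0.0639]
 [0.6015 0.0064]] [0.5669 0.0474]
73.80061078434076
tin [-0.2332 -0.0325]
```

Emit:
servo_tool(
  turn=[
    [0, 0, 0.02],
    [0, 0, 0.02],
    [0, 0, 0],
    [0, 0, 0],
    [0, 0, 0],
  ],
  slide=[
    [-0.004, -0.039, -0.01],
    [-0.004, -0.039, -0.01],
    [-0.004, -0.039, -0.01],
    [-0.004, -0.039, -0.01],
    [-0.004, -0.039, -0.01],
  ],
  jaw=[0.04, 0.04, 0.04, 0.04, 0.04],
)

```text
clock: 2.97
eef_pos: [0.5162, -0.1402, 0.2873]
tcp_rot: [-3.107, 0.388, -0.028]
wrist_force: [0.3, 0.3, -0.0]
grip_width: 0.469
```

Emit:
servo_tool(
  turn=[
    [0, 0, 0],
    [0, 0, 0],
    [0, 0, 0],
    [0, 0, 0],
    [0, 0, 0],
  ],
  slide=[
    [-0.003, -0.039, -0.02],
    [-0.003, -0.039, -0.02],
    [-0.003, -0.034, -0.02],
    [0, 0, 0],
    [0, 0, 0],
  ],
  jaw=[0.04, 0.04, 0.04, 0.04, 0.04],
)

```text
clock: 3.38
eef_pos: [0.5055, -0.253, 0.227]
tcp_rot: [-3.11, 0.38, -0.032]
wrist_force: [-0.1, 0.4, 0.2]
grip_width: 0.468
```

```bash
python3 - <<'E'
from look import *
np.set_printoptions(precision=4,suppress=True)
s=env.sense();R=Ro.from_rotvec(s['tcp_rot']).as_matrix();print(s['clock'],s['eef_pos'],'x',R[:,0],'z',R[:,2])
shot('side','sd2');r=wr('w2'); 
for n in ['tin','display','jar_a']:
    for o in env.pinpoint('wrist',n)[:4]: print(n,o,atz(r,o['point'],0),atz(r,o['point'],.036))
np.savez('w2.npz',R=r['R'],t=r['t'],intrinsics=r['intrinsics'])
E
```

```text
3.3833 [ 0.5055 -0.253   0.227 ] x [ 0.9703 -0.2411  0.019 ] z [ 0.021   0.0058 -0.9998]
tin {'point': [286.3, 102.7], 'p': 0.97} [ 0.537  -0.1765  0.    ] [ 0.5352 -0.1775  0.036 ]
jar_a {'point': [464.5, 150.6], 'p': 0.98} [ 0.712  -0.2703  0.    ] [ 0.6932 -0.2622  0.036 ]
jar_a {'point': [237.1, 309.9], 'p': 0.59} [ 0.4235 -0.3945  0.    ] [ 0.4327 -0.3744  0.036 ]
```

View pics/w2.png

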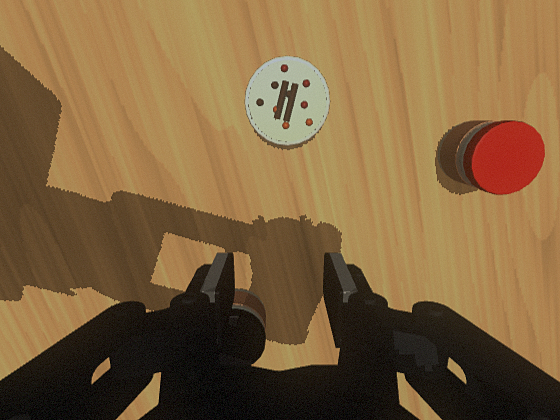

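View pics/sd2.png

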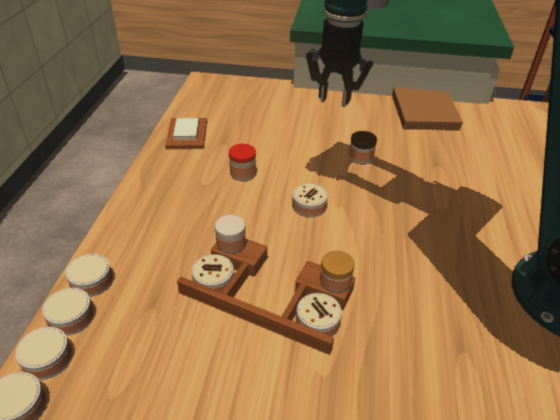

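```bash
python3 - <<'E'
from look import *
np.set_printoptions(precision=4,suppress=True)
a=cv2.imread('pics/sd2.png')[0:115,280:400]
cv2.imwrite('pics/sd2z.png',cv2.resize(a,None,fx=5,fy=5,interpolation=2))
b=cv2.imread('pics/sd2.png')[180:225,285:335]; c=cv2.imread('pics/scene0.png')[190:235,225:275]
cv2.imwrite('pics/tinz.png',np.hstack([cv2.resize(x,None,fx=8,fy=8,interpolation=2) for x in (b,c)]))
sd=env.read_camera('side')
R=np.array(sd['R']);t=np.array(sd['t']);K=np.array(sd['intrinsics'])
s=env.sense(); Rt=Ro.from_rotvec(s['tcp_rot']).as_matrix()
for x in (-.08,-.0345,0,.0345,.08):
  for z in (0,-.05,-.08,-.1):
    p=K@(R@(s['eef_pos']+Rt@[x,0,z])+t); print(x,z,(p[:2]/p[2]-[280,0])*5)
E
```

```text
-0.08 0 [447.0376 558.0318]
-0.08 -0.05 [466.95   448.0981]
-0.08 -0.08 [479.5212 378.6943]
-0.08 -0.1 [488.1791 330.8955]
-0.0345 0 [341.8249 533.201 ]
-0.0345 -0.05 [358.172  423.7995]
-0.0345 -0.08 [368.486  354.7735]
-0.0345 -0.1 [375.5865 307.2536]
0 0 [263.6632 514.7544]
0 -0.05 [277.4139 405.7599]
0 -0.08 [286.0859 337.0216]
0 -0.1 [292.0542 289.7138]
0.0345 0 [186.8544 496.6271]
0.0345 -0.05 [198.0971 388.0422]
0.0345 -0.08 [205.1842 319.5926]
0.0345 -0.1 [210.0604 272.497 ]
0.08 0 [ 87.5658 473.1945]
0.08 -0.05 [ 95.6302 365.1534]
0.08 -0.08 [100.7109 297.0854]
0.08 -0.1 [104.2053 250.2698]
```

View pics/sd2z.png

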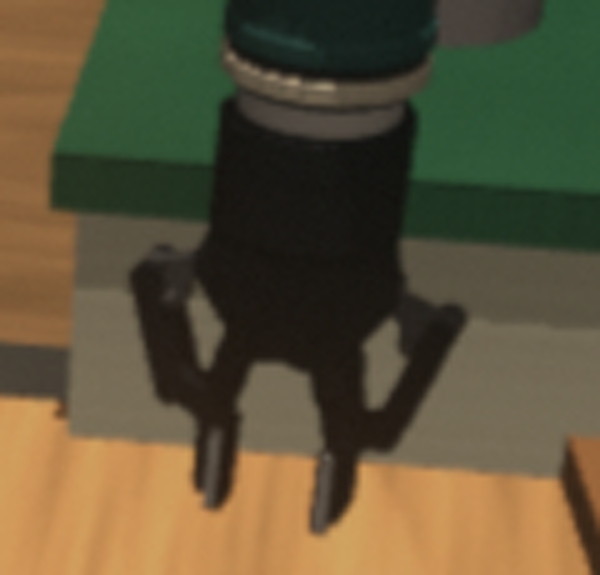

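View pics/tinz.png

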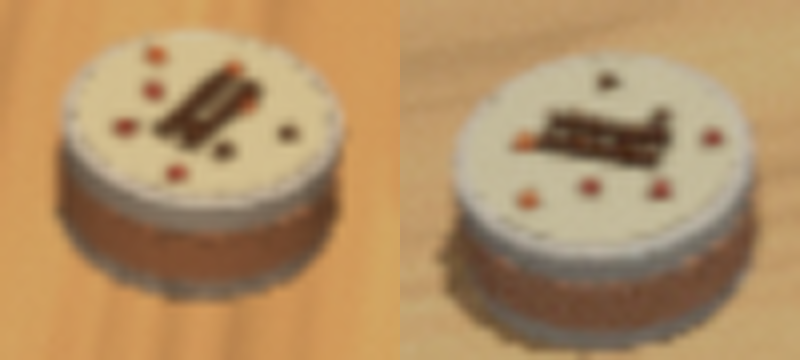

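```bash
python3 - <<'E'
from look import *
np.set_printoptions(precision=4,suppress=True)
print(atz(env.read_camera('side'),(310.4,194.6),.036),atz(env.read_camera('scene'),(250.6,209.2),.036))
r=dict(np.load('w2.npz')); print(atz(r,(287.5,100),.036)); print(env.sense()['clock'])
E
```

```text
[ 0.5342 -0.1755  0.036 ] [ 0.5414 -0.1761  0.036 ]
[ 0.5369 -0.1755  0.036 ]
3.7833
```

Emit:
servo_tool(
  turn=[
    [-0.006, 0.021, -0.04],
    [0, 0, 0],
    [0, 0, 0],
    [0, 0, 0],
    [0, 0, 0],
  ],
  slide=[
    [0.01, 0.004, -0.03],
    [0, 0, -0.035],
    [0, 0, -0.035],
    [0, 0, -0.03],
    [0, 0, 0],
  ],
  jaw=[0.036, 0.036, 0.036, 0.036, 0.036],
)

```text
clock: 4.2
eef_pos: [0.5222, -0.2479, 0.1008]
tcp_rot: [3.102, -0.435, 0.026]
wrist_force: [-0.7, 0.6, -0.3]
grip_width: 0.425
```

```bash
cat >> look.py <<'E'
def st():
    np.set_printoptions(precision=4,suppress=True)
    s=env.sense();R=Ro.from_rotvec(s['tcp_rot']).as_matrix()
    o=np.array([.5695,.0455]);dx=np.array([.281,.960]);dy=np.array([-.960,.281]);d=np.array(s['eef_pos'][:2])-o
    print(s['clock'],s['eef_pos'],'yaw',np.degrees(np.arctan2(R[1,0],R[0,0])),'z',R[:,2],'disp',d@dx,d@dy,'F',s['wrist_force'],s['grip_width'])
E
python3 -c "
from look import *
st()"
```

```text
4.2 [ 0.5222 -0.2479  0.1008] yaw -15.968802634290082 z [ 0.0149 -0.0112 -0.9998] disp -0.2949290924758534 -0.037032017115827466 F [-0.7121  0.6358 -0.3224] 0.4254170058957945
```

Emit:
servo_tool(
  turn=[
    [0.011, 0.015, 0],
    [0, 0, 0],
    [0, 0, 0],
    [0, 0, 0],
    [0, 0, 0],
  ],
  slide=[
    [-0.006, 0.001, -0.03],
    [0, 0, -0.03],
    [0, 0, -0.02],
    [0, 0, -0.006],
    [0, 0, 0],
  ],
  jaw=[0.036, 0.036, 0.036, 0.036, 0.036],
)

```text
clock: 4.62
eef_pos: [0.5208, -0.2474, 0.0183]
tcp_rot: [3.109, -0.431, 0.01]
wrist_force: [-0.1, -0.7, 0.2]
grip_width: 0.425
```

```bash
python3 -c "
from look import *
st(); wr('w3'); shot('side','sd3')"
```

```text
4.6167 [ 0.5208 -0.2474  0.0183] yaw -15.7930090137404 z [ 0.0058 -0.0036 -1.    ] disp -0.29487201064947116 -0.0355075691178425 F [-0.122  -0.7433  0.1937] 0.4246217044002185
```

View pics/w3.png

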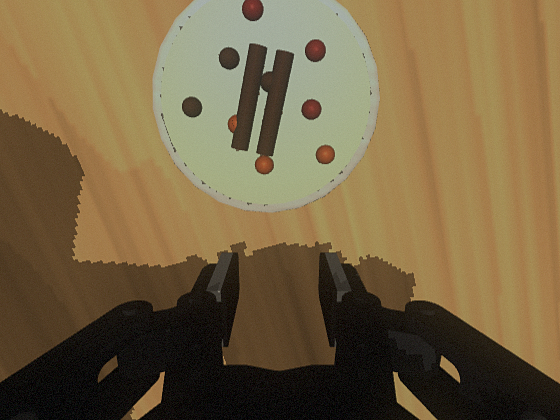

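View pics/sd3.png

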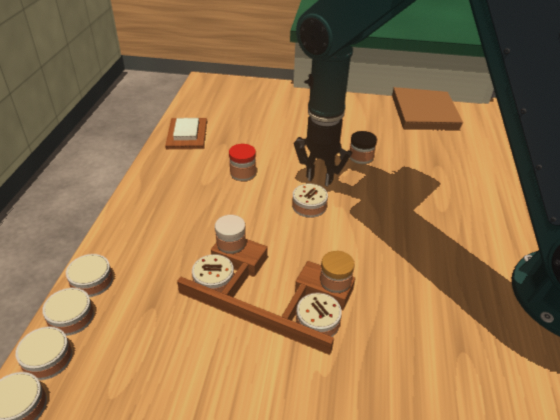

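Emit:
servo_tool(
  turn=[
    [0.004, 0.006, -0.01],
    [0, 0, 0],
    [0, 0, 0],
    [0, 0, 0],
    [0, 0, 0],
  ],
  slide=[
    [-0.006, 0.002, -0.009],
    [-0.001, 0, 0],
    [0.002, 0.008, 0],
    [0.0025, 0.008, 0],
    [0, 0, 0],
  ],
  jaw=[0.036, 0.036, 0.036, 0.036, 0.036],
)

```text
clock: 5.13
eef_pos: [0.5224, -0.2309, 0.016]
tcp_rot: [3.105, -0.45, 0.016]
wrist_force: [-1.1, 0.2, 0.2]
grip_width: 0.421
```

```bash
python3 -c "
from look import *
st(); wr('w4')"
```

```text
5.1333 [ 0.5224 -0.2309  0.016 ] yaw -16.50609575592705 z [ 0.0098 -0.0057 -0.9999] disp -0.27854817700296425 -0.032463476814502595 F [-1.073   0.2291  0.2151] 0.4208904343884964
```

View pics/w4.png

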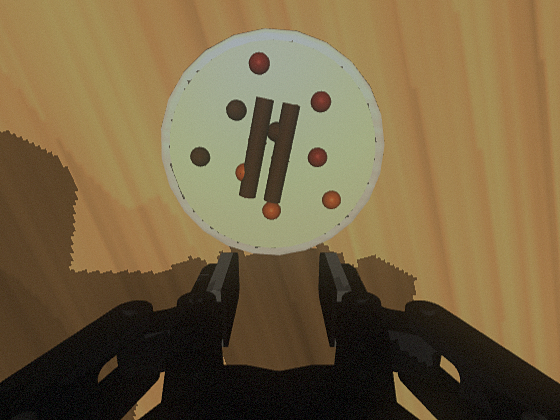

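Emit:
servo_tool(
  turn=[
    [0.005, 0.009, 0.004],
    [0, 0, 0],
    [0, 0, 0],
    [0, 0, 0],
    [0, 0, 0],
  ],
  slide=[
    [0.001, 0.004, -0.008],
    [0.001, 0.005, -0.003],
    [0, 0.01, 0],
    [0, 0.012, 0],
    [0, 0.012, 0],
  ],
  jaw=[0.036, 0.036, 0.036, 0.036, 0.036],
)

```text
clock: 5.6
eef_pos: [0.5279, -0.1909, 0.0053]
tcp_rot: [3.103, -0.442, 0.01]
wrist_force: [-0.2, -3.4, 1.4]
grip_width: 0.419
```

```bash
python3 -c "
from look import *
st(); wr('w5')"
```

```text
5.6 [ 0.5279 -0.1909  0.0053] yaw -16.208149039625017 z [ 0.0056 -0.0078 -1.    ] disp -0.23861832214365694 -0.026513831821597 F [-0.1788 -3.3664  1.4279] 0.41857687544664207
```

View pics/w5.png

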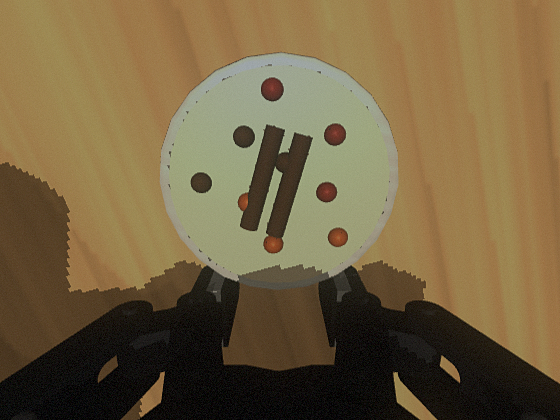

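Emit:
servo_tool(
  turn=[
    [0.006, 0.006, 0],
    [0, 0, 0],
    [0, 0, 0],
    [0, 0, 0],
    [0, 0, 0],
  ],
  slide=[
    [0, 0.012, 0.002],
    [0, 0.012, 0],
    [0.0, 0.012, 0],
    [0.0, 0.012, 0],
    [0.0, 0.012, 0],
  ],
  jaw=[0.036, 0.036, 0.036, 0.036, 0.036],
)

```text
clock: 6.07
eef_pos: [0.527, -0.1231, 0.0069]
tcp_rot: [-3.11, 0.442, 0.004]
wrist_force: [0.5, -2.6, 1.2]
grip_width: 0.418
```

```bash
python3 -c "
from look import *
st(); r=wr('w6'); np.savez('w6.npz',R=r['R'],t=r['t'],intrinsics=r['intrinsics'])"
```

```text
6.0667 [ 0.527  -0.1231  0.0069] yaw -16.187289686693017 z [-0.0023  0.0005 -1.    ] disp -0.1737993843864576 -0.006596600591434123 F [ 0.5286 -2.5677  1.2406] 0.4183038172942008
```

View pics/w6.png

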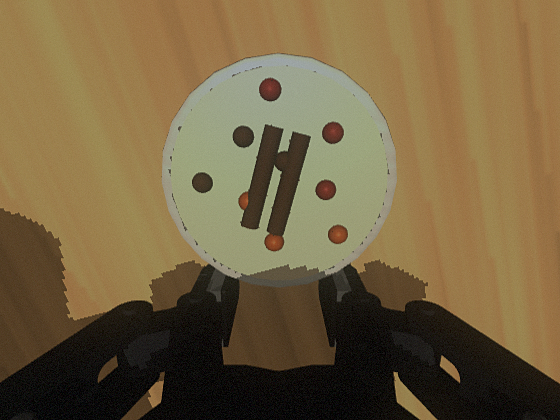

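Emit:
servo_tool(
  turn=[
    [0, 0, 0],
    [0, 0, 0],
    [0, 0, 0],
    [0, 0, 0],
    [0, 0, 0],
  ],
  slide=[
    [0.002, 0.011, 0],
    [0.002, 0.011, 0],
    [0.002, 0.011, 0],
    [0.002, 0.011, 0],
    [0, 0, 0],
  ],
  jaw=[0.036, 0.036, 0.036, 0.036, 0.036],
)

```text
clock: 6.53
eef_pos: [0.5327, -0.0707, 0.0064]
tcp_rot: [-3.109, 0.437, 0.011]
wrist_force: [-0.6, 0.3, -0.3]
grip_width: 0.421
```

```bash
python3 -c "
from look import *
st(); r=wr('w7'); np.savez('w7.npz',R=r['R'],t=r['t'],intrinsics=r['intrinsics']);shot('side','sd7');shot('scene','sc7')
for n in ('sd7','sc7'):
  a=cv2.imread('pics/%s.png'%n)[130:330,180:400]; cv2.imwrite('pics/%sz.png'%n,cv2.resize(a,None,fx=3,fy=3,interpolation=2))"
```

```text
6.5333 [ 0.5327 -0.0707  0.0064] yaw -16.007813683863358 z [-0.0068  0.0029 -1.    ] disp -0.1218906268054017 0.0026447121644210428 F [-0.5921  0.2759 -0.3228] 0.4212940340988131
```

View pics/w7.png

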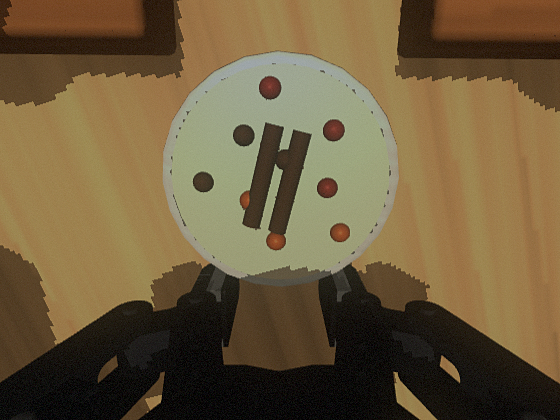

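View pics/sd7z.png

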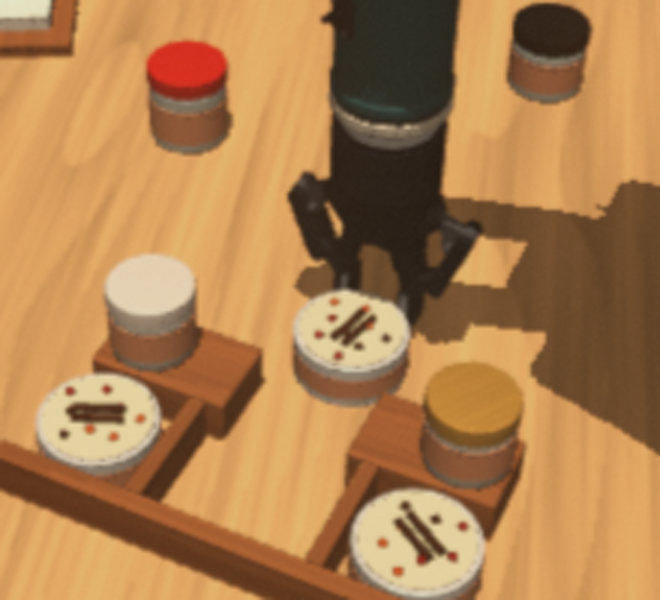

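View pics/sc7z.png

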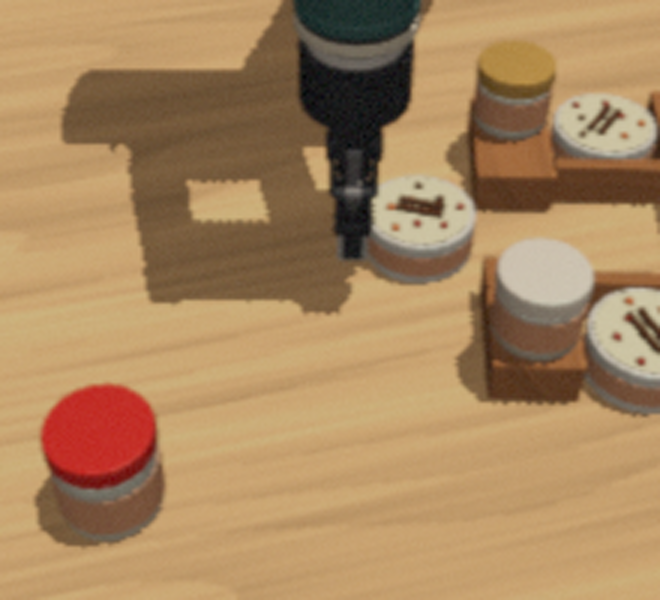

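```bash
python3 -c "
from look import *
a=cv2.imread('pics/w7.png')[0:110,120:460]; a=cv2.convertScaleAbs(a,alpha=1.8); cv2.imwrite('pics/w7z.png',cv2.resize(a,None,fx=2.35,fy=4,interpolation=2))"
```

```text
(no output)
```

View pics/w7z.png

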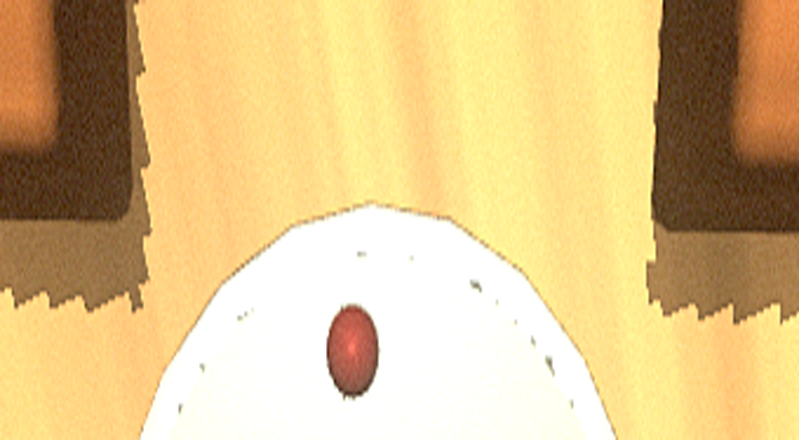

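```bash
python3 -c "
from look import *
np.set_printoptions(precision=4,suppress=True)
r=dict(np.load('w7.npz'))
L,R_=[atz(r,p,.036)[:2] for p in ((143,36),(433.6,40))]
l,q=[atz(r,p,0)[:2] for p in ((175.7,54.5),(398.7,57.5))]
dx=np.array([.281,.960]);dy=np.array([-.960,.281])
tin=atz(r,(280.3,168),.036)[:2]
for a,b in ((L,R_),(l,q)):
  m=(a+b)/2; u=(a-b); w=np.linalg.norm(u);u/=w; print('mid front',m,'w',w,'yaw',np.degrees(np.arctan2(-u[0],u[1])),'origin',m+.03*dx, 'tin rel',(tin-m-.03*dx)@dx,(tin-m-.03*dx)@dy)
print(tin)
"
```

```text
mid front [0.5605 0.0152] w 0.08748107701515173 yaw 73.24881566691379 origin [0.569 0.044] tin rel -0.06933556897318238 0.002058779183275006
mid front [0.5609 0.0155] w 0.0895308670586913 yaw 73.27257200457792 origin [0.5694 0.0443] tin rel -0.06973679002872057 0.0023788877078065175
[ 0.5475 -0.0219]
```

Emit:
servo_tool(
  turn=[
    [-0.003, -0.007, -0.003],
    [0, 0, 0],
    [0, 0, 0],
    [0, 0, 0],
    [0, 0, 0],
  ],
  slide=[
    [0.0035, 0.009, 0.001],
    [0.0035, 0.009, 0],
    [0.0035, 0.009, 0],
    [0.003, 0.009, 0],
    [0, 0, 0],
  ],
  jaw=[0.036, 0.036, 0.036, 0.036, 0.036],
)

```text
clock: 7.1
eef_pos: [0.5466, -0.0352, 0.0072]
tcp_rot: [3.108, -0.448, -0.0]
wrist_force: [-0.1, 0.3, -0.4]
grip_width: 0.422
```

```bash
python3 -c "
from look import *
st(); r=wr('w8'); np.savez('w8.npz',R=r['R'],t=r['t'],intrinsics=r['intrinsics'])"
```

```text
7.1 [ 0.5466 -0.0352  0.0072] yaw -16.40306189887407 z [-0.0004 -0.0015 -1.    ] disp -0.08387404333289258 -0.0006522727369036151 F [-0.0604  0.2628 -0.3818] 0.42180274773715803
```

View pics/w8.png

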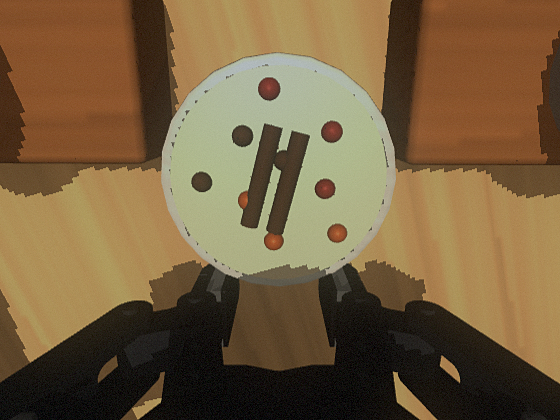

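Emit:
servo_tool(
  turn=[
    [0, 0, 0],
    [0, 0, 0],
    [0, 0, 0],
    [0, 0, 0],
    [0, 0, 0],
  ],
  slide=[
    [0.0028, 0.0096, 0],
    [0.0028, 0.0096, 0],
    [0.0028, 0.0096, 0],
    [0.0028, 0.0096, 0],
    [0, 0, 0],
  ],
  jaw=[0.036, 0.036, 0.036, 0.036, 0.036],
)

```text
clock: 7.57
eef_pos: [0.5586, 0.0061, 0.0072]
tcp_rot: [3.107, -0.447, -0.001]
wrist_force: [0.3, -0.2, 0.4]
grip_width: 0.42
```

```bash
python3 -c "
from look import *
st(); r=wr('w9')"
```

```text
7.5667 [0.5586 0.0061 0.0072] yaw -16.383365395798048 z [-0.0007 -0.0021 -1.    ] disp -0.040928212049450505 -0.0005932042490459416 F [ 0.3273 -0.1956  0.3619] 0.42025977637863265
```

View pics/w9.png

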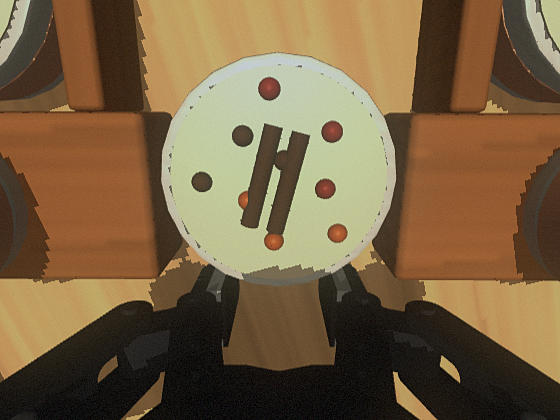

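Emit:
servo_tool(
  turn=[
    [0, 0, 0],
    [0, 0, 0],
    [0, 0, 0],
    [0, 0, 0],
    [0, 0, 0],
  ],
  slide=[
    [0.0028, 0.0096, 0],
    [0.0028, 0.0096, 0],
    [0.0028, 0.0096, 0],
    [0.0028, 0.0096, 0],
    [0, 0, 0],
  ],
  jaw=[0.036, 0.036, 0.036, 0.036, 0.036],
)

```text
clock: 8.03
eef_pos: [0.57, 0.0469, 0.0071]
tcp_rot: [3.106, -0.447, -0.002]
wrist_force: [1.2, 0.3, -0.0]
grip_width: 0.421
```

```bash
python3 -c "
from look import *
st(); r=wr('w10')"
```

```text
8.0333 [0.57   0.0469 0.0071] yaw -16.381672958467533 z [-0.0018 -0.0029 -1.    ] disp 0.0015215551260823015 -8.942892018148392e-05 F [ 1.2347  0.2747 -0.0016] 0.42075939495362247
```

View pics/w10.png

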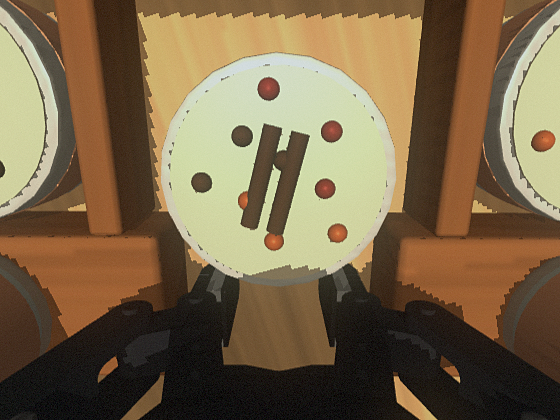

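Emit:
servo_tool(
  turn=[
    [0, 0, 0],
    [0, 0, 0],
    [0, 0, 0],
    [0, 0, 0],
    [0, 0, 0],
  ],
  slide=[
    [0.0018, 0.006, 0],
    [0.0018, 0.006, 0],
    [0.0018, 0.006, 0],
    [0.001, 0.004, 0],
    [0, 0, 0],
  ],
  jaw=[0.036, 0.036, 0.036, 0.036, 0.036],
)

```text
clock: 8.5
eef_pos: [0.5761, 0.0697, 0.0069]
tcp_rot: [3.105, -0.446, -0.004]
wrist_force: [-0.5, -1.3, 0.8]
grip_width: 0.423
```

```bash
python3 -c "
from look import *
st(); r=wr('w11')"
```

```text
8.5 [0.5761 0.0697 0.0069] yaw -16.34475204447181 z [-0.0034 -0.0042 -1.    ] disp 0.025121394046588155 0.0005011281760509938 F [-0.5354 -1.3099  0.76  ] 0.42316566402039263
```

View pics/w11.png

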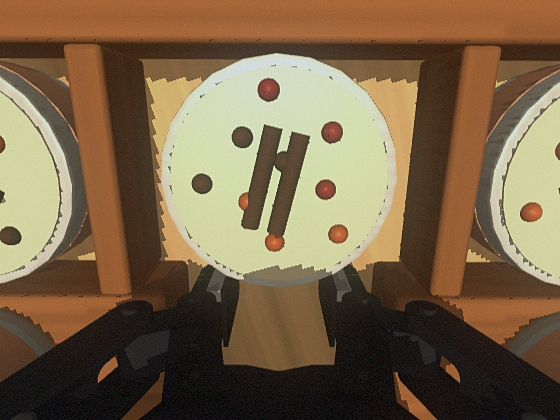

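Emit:
servo_tool(
  turn=[
    [0, 0, 0],
    [0, 0, 0],
    [0, 0, 0],
  ],
  slide=[
    [0.0006, 0.002, 0],
    [0.0006, 0.002, 0],
    [0, 0, 0],
  ],
  jaw=[0.036, 0.036, 0.036],
)

```text
clock: 8.8
eef_pos: [0.5766, 0.0719, 0.0068]
tcp_rot: [3.102, -0.444, -0.006]
wrist_force: [-0.5, -0.9, 0.1]
grip_width: 0.419
```

Emit:
servo_tool(
  turn=[
    [0, 0, 0],
  ],
  slide=[
    [0.0005, 0.0015, 0],
  ],
  jaw=[0.036],
)

```text
clock: 8.88
eef_pos: [0.5766, 0.0723, 0.0068]
tcp_rot: [3.101, -0.443, -0.007]
wrist_force: [-1.8, -11.4, 3.0]
grip_width: 0.422
```

```bash
python3 -c "
from look import *
st(); r=wr('w12')"
```

```text
8.8833 [0.5766 0.0723 0.0068] yaw -16.25979659292491 z [-0.0059 -0.0085 -0.9999] disp 0.027685012211320782 0.0007100537800449222 F [ -1.846  -11.3832   3.0445] 0.42200082008401724
```

View pics/w12.png

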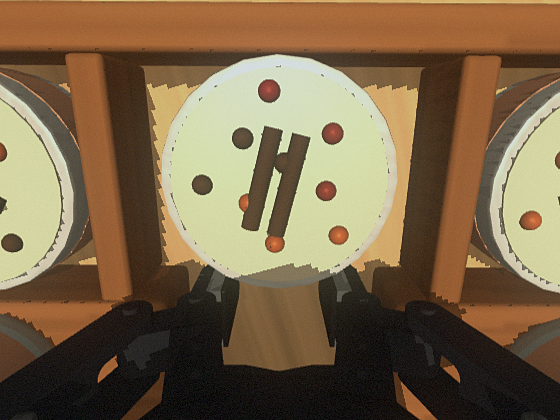

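The wrist picture shows the tin's front edge touching the back board's top edge (row 54), and the force jumped to 11 N. It is seated, so I'm backing off.

Emit:
servo_tool(
  turn=[
    [0, 0, 0],
    [0, 0, 0],
    [0, 0, 0],
    [0, 0, 0],
    [0, 0, 0],
  ],
  slide=[
    [-0.0015, -0.005, 0],
    [-0.0028, -0.0096, 0],
    [-0.0028, -0.0096, 0],
    [-0.0028, -0.0096, 0],
    [0, 0, 0],
  ],
  jaw=[0.036, 0.036, 0.036, 0.036, 0.036],
)

```text
clock: 9.35
eef_pos: [0.5662, 0.0365, 0.0067]
tcp_rot: [3.102, -0.444, -0.006]
wrist_force: [0.1, -0.5, -0.6]
grip_width: 0.421
```

Emit:
servo_tool(
  turn=[
    [0, 0, 0],
    [0, 0, 0],
    [0, 0, 0],
    [0, 0, 0],
    [0, 0, 0],
  ],
  slide=[
    [0, 0, 0.03],
    [0, 0, 0.04],
    [0, 0, 0.04],
    [0, 0, 0.04],
    [0, 0, 0.04],
  ],
  jaw=[0.036, 0.036, 0.036, 0.036, 0.036],
)

```text
clock: 9.77
eef_pos: [0.5556, 0.0347, 0.1932]
tcp_rot: [3.101, -0.453, -0.042]
wrist_force: [0.5, -0.0, 0.5]
grip_width: 0.42
```

Emit:
servo_tool(
  turn=[
    [0, 0, 0],
    [0, 0, 0],
    [0, 0, 0],
    [0, 0, 0],
    [0, 0, 0],
  ],
  slide=[
    [0, -0.03, 0.03],
    [0, -0.03, 0.03],
    [0, -0.02, 0],
    [0, 0, 0],
    [0, 0, 0],
  ],
  jaw=[0.036, 0.036, 0.036, 0.036, 0.036],
)

```text
clock: 10.18
eef_pos: [0.5605, -0.0461, 0.2662]
tcp_rot: [3.103, -0.453, -0.008]
wrist_force: [-0.3, -0.1, -0.1]
grip_width: 0.428
```

```bash
python3 -c "
from look import *
st(); r=wr('w13'); np.savez('w13.npz',R=r['R'],t=r['t'],intrinsics=r['intrinsics'])
shot('side','sd13');shot('scene','sc13')
z=[cv2.resize(cv2.imread('pics/%s.png'%n)[a:a+180,b:b+200],None,fx=2,fy=3) for n,a,b in(('sd13',190,170),('sc13',120,290))]
cv2.imwrite('pics/end.png',np.hstack(z))"
```

```text
10.1833 [ 0.5605 -0.0461  0.2662] yaw -16.61332539512573 z [-0.0061 -0.0046 -1.    ] disp -0.09045313188391732 -0.017094799198042653 F [-0.3311 -0.0807 -0.06  ] 0.42758812745411495
```

View pics/w13.png

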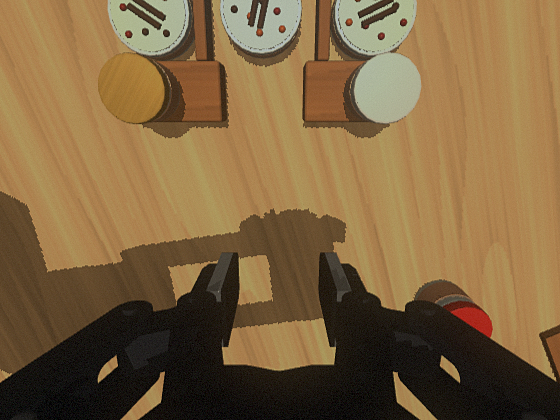

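View pics/end.png

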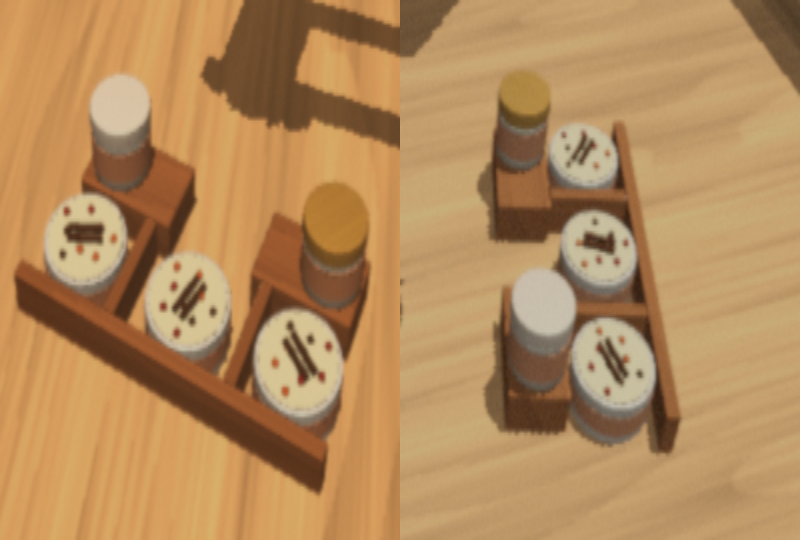

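Emit:
servo_tool(
  turn=[
    [0, 0, 0],
    [0, 0, 0],
    [0, 0, 0],
    [0, 0, 0],
  ],
  slide=[
    [0.01, 0.035, 0],
    [0.01, 0.035, 0],
    [0, 0, 0],
    [0, 0, 0],
  ],
  jaw=[0.036, 0.036, 0.036, 0.036],
)

```text
clock: 10.67
eef_pos: [0.5767, 0.0307, 0.2591]
tcp_rot: [3.104, -0.449, -0.03]
wrist_force: [0.6, 0.4, -1.0]
grip_width: 0.42
```

```bash
python3 -c "
from look import *
st(); r=wr('w14'); np.savez('w14.npz',R=r['R'],t=r['t'],intrinsics=r['intrinsics'])
a=cv2.imread('pics/w14.png')[0:200,120:420];cv2.imwrite('pics/w14z.png',cv2.resize(a,None,fx=2.6,fy=2.6,interpolation=2))"
```

```text
10.6667 [0.5767 0.0307 0.2591] yaw -16.475500000014094 z [-0.0198 -0.002  -0.9998] disp -0.01222545667728246 -0.011053692118869024 F [ 0.5504  0.4245 -1.0119] 0.41989570008074845
```

View pics/w14z.png

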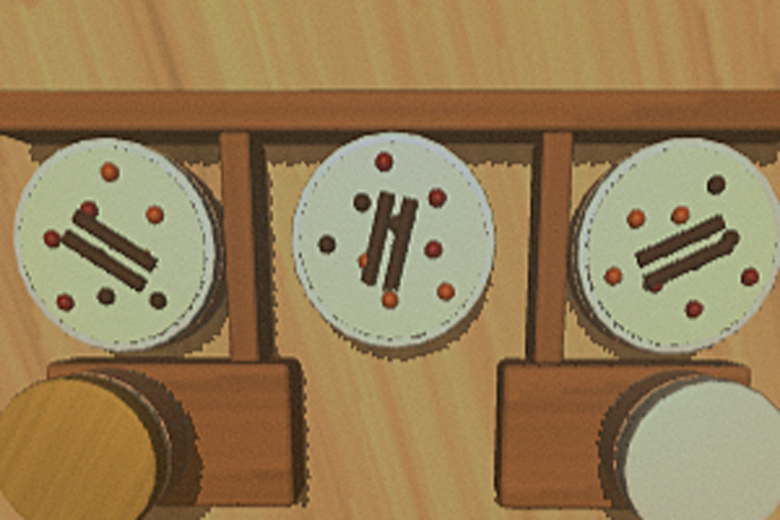

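```bash
python3 -c "
from station import env
print(env.close_job(), env.sense()['clock'])"
```

```text
the job is handed in; nothing more can be done
the job is handed in; nothing more can be done
```

I pushed the tin through the gap with two half-open fingers behind it, until it rested against the back board. I then backed the fingers off, raised them clear, and handed the job in at about 10.7 s; no verdict is reported.

**Last checks:**
- **Contact:** the force rose to about 11 N when the tin met the board.
- **Position:** the final wrist picture shows the tin's front edge on the board's face. There is about 5 mm between its rear edge and the line of the blocks, and the cheeks stand about evenly on either side.
- **Jars:** the white and brass jars look untouched, and nothing came near the red and black ones. I checked by eye and did not re-measure any jar.

**Disagreements:** the networks' first position for the tin from the two fixed cameras was about 12 mm off. I used my own measurement from the pictures, where three views agreed to within a few millimetres in x and 1 mm in y. The display's position also differed by 2–4 mm between views, so I re-centred the tin from the wrist picture before it entered the gap.

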